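# Unstack the sample boxes onto their colour-coded trays

### The arm

A 7-joint arm with a two-finger parallel gripper is mounted at the origin on the work surface. World frame = base frame: x ahead of the robot, y to its left, z up, the work surface at z = 0. Lengths are in m, angles in rad, forces in N, time in s.
With the tool pointing down it reaches from about 0.4 to 0.875 m from the base axis. Payload 19.3 kg.
Tool frame: the origin (TCP) lies on the centre line of the jaws, within the pads' length; the fingertips stand 25 mm ahead of it and the grasp point (between the pads) lies 6 mm ahead of it (tips_ahead is the distance from the TCP to the fingertips, in m); z points along the fingers, y is the direction in which the jaws open and shut (so a half turn about z gives the same grasp; the last joint's range is limited). The gripper opens to 85 mm and grips with 20 to 120 N. Pads are 22 mm wide; open, the fingers measure 114 mm over their backs; the gripper's body (76 mm by 85 mm) begins 54 mm behind the grasp point. The pads swing forward as they close: fully open they stand 13 mm farther back than shut.
Start: joints at [1.072, 0.521, -0.036, 1.599, 0.021, 1.021, -0.113], TCP at [0.26, -0.568, 0.256] pointing down, gripper open.
Joint ranges: [-2.91, 2.91], [-0.3, 2.13], [-1.5, 1.42], [0.17, 2.43], [-1.26, 4.41], [0.16, 1.93], [-2.52, 2.52]. Speed limits (rad/s): [1.89, 1.89, 2.39, 2.39, 3.01, 3.01, 3.01].

### API

Orientations are given as [roll, pitch, yaw] about the fixed x, y, z axes, in that order (R = Rz(yaw) Ry(pitch) Rx(roll)).
In Python, from workcell import observe, grab_frame, job_done, outline_of, tips_ahead gives the robot as it stands. The module is installed in compiled form; this text tells all that it offers.
- The arm moves only by the tool move_arm, never from a script. Its argument "motion" is a list of rows, each a list of 2 entries, a list of its own where there are three numbers: the shift along the world's x, y, z in mm, then the turn, a rotation vector about the world's x, y, z in rad. A call has 1 to 12 rows; each row is the pose to reach, as a shift and turn from the pose commanded when the call began; what a row does not reach only later rows make up. A row lasts 1/8 s, in which the tool goes at most 62.5 mm and 10.7 degrees, less where a joint would pass 70% of its speed; a pose out of reach is approached as far as the arm can. A call with a gripper value outside its range is refused whole. "jaw" is the finger opening in mm, from 0 to 85.4, set as the call begins (left out, the last holds). The fingers move at their own pace and stop on an object; "grip_force" is the grip in N (left out, the last holds). Time passes only in rows, so rows that repeat a pose let the fingers close. It gives the time, the measured TCP pose, the force and the opening at its end, in the units of the state.
- observe(): the state, without advancing time (a new reading comes with each control period).
- grab_frame(name): name is "scene" or "top"; returns a dict with "frame" (384x512x3 uint8, red, green, blue), "fx", "fy", "cx", "cy" (pixels), "T" (4x4, takes a point from camera to world coordinates). Camera axes: x right, y down, z forward; pixel columns grow to the right and rows downward; lengths in m; the calibration is good to about 2 mm. A picture is of the moment at which its call begins. There is no depth.
- job_done(): hands the job in, once; it reports no verdict.
Trained networks look in the newest picture that a camera, given by its name, has taken for a name from the list of things; names that differ only in an ending like _2 or _b are one class to them, and where a whole thing is asked for, a point or a joint stands for the part that bears it (a point fixed in the world has none). Each returns a list of dicts, best first, with "score" (0 to 1); they miss things now and then, are a little off and sometimes report something else, mostly with a low value. They report only what shows in the picture. A call takes as long as a camera call. They do not tell look-alikes from the thing itself.
- outline_of(label, camera): "pixels" (384x512 bool, what is visible of it) and "pixel" ([column, row] in pixels, amid what is visible of it).
The state is a dict: "clock": time; "qpos": joint angles; "qd": joint speeds; "joint_efforts": joint torques, N m; "position": TCP position; "tool_rot": TCP orientation; "force": force on the tool from outside, world axes, zero at the start; "moment": the same for the moment, N m; "grip_width": finger opening in m.
Only numpy, scipy, OpenCV 4.12 (cv2) and the standard library are available. Lean on these libraries where they do the work, as an engineer would, in place of code of your own. Each camera call takes 0.05 s, during which the arm holds its last target.

### The job

Take the stack of sample boxes on the lab bench apart and set each box, lid up and flat on the recess floor inside the rim, in the tray of its own colour. Do not tip any box over, and leave the bottle and the jar where they are.

Things in the scene. Friction and masses are not known exactly. Their poses are not given: they have to be found in the camera images.
- slide_center (a point): Centre (half-way up, 20 mm above its underside) of the long blue-lidded slide case: box 180 x 60 x 40 mm (length along its x, width along its y, height), lower half white, lid and top blue with a small white mark in the middle of the top; about 350 g. Pinch it across its 60 mm width (its y), high enough for the fingertips to clear what lies below. Starts as the bottom of the stack, only its ends showing.
- cuvette_center (a point): Centre (half-way up, 20 mm above its underside) of the yellow-lidded cuvette case: box 140 x 56 x 40 mm (length along its x, width along its y, height), lower half white, lid and top yellow with a small white mark in the middle of the top; about 250 g. Pinch it across its 56 mm width (its y), high enough for the fingertips to clear what lies below. Starts lengthwise on the blue case, carrying the two small boxes.
- red_center (a point): Centre (half-way up, 20 mm above its underside) of the small red-lidded filter box: box 44 x 44 x 40 mm (length along its x, width along its y, height), lower half white, lid and top red with a small white mark in the middle of the top; about 100 g. Pinch it across its 44 mm width (its y), high enough for the fingertips to clear what lies below. Starts on either half of the yellow case.
- green_center (a point): Centre (half-way up, 20 mm above its underside) of the small green-lidded filter box: box 44 x 44 x 40 mm (length along its x, width along its y, height), lower half white, lid and top green with a small white mark in the middle of the top; about 100 g. Pinch it across its 44 mm width (its y), high enough for the fingertips to clear what lies below. Starts on the other half of the yellow case, beside the red box.
- slide_tray: Place for the long blue-lidded slide case: low tray with a blue floor and a bare metal rim, fixed to the bench, recess 200 x 80 mm (along its x, y), so 10 mm of play all round; outer 208 x 88 mm. Origin: centre of its underside, on the bench. The recess floor is 3 mm above the bench, the rim 7 mm (4 mm thick). Its x runs roughly along the robot's x.
- cuvette_tray: Place for the yellow-lidded cuvette case: low tray with a yellow floor and a bare metal rim, fixed to the bench, recess 160 x 76 mm (along its x, y), so 10 mm of play all round; outer 168 x 84 mm. Origin: centre of its underside, on the bench. The recess floor is 3 mm above the bench, the rim 7 mm (4 mm thick). Its x runs roughly along the robot's x.
- red_tray: Place for the small red-lidded filter box: low tray with a red floor and a bare metal rim, fixed to the bench, recess 64 x 64 mm (along its x, y), so 10 mm of play all round; outer 72 x 72 mm. Origin: centre of its underside, on the bench. The recess floor is 3 mm above the bench, the rim 7 mm (4 mm thick). Its x runs roughly along the robot's x.
- green_tray: Place for the small green-lidded filter box: low tray with a green floor and a bare metal rim, fixed to the bench, recess 64 x 64 mm (along its x, y), so 10 mm of play all round; outer 72 x 72 mm. Origin: centre of its underside, on the bench. The recess floor is 3 mm above the bench, the rim 7 mm (4 mm thick). Its x runs roughly along the robot's x.
- bottle_mid (a point): Bystander: middle (55 mm up) of an upright amber bottle with a black cap, 60 mm across and 110 mm high, standing beyond the trays. Leave it alone.
- jar_mid (a point): Bystander: middle (30 mm up) of a white jar with a grey cap, 64 mm across and 60 mm high, standing beyond the trays. Leave it alone.
Things that resemble listed ones, but are neither listed nor needed, are in the scene too. Leave any blue or purple look-alike of the part that bears green_center alone.

How it is judged:
By the outcome, as a careful person would: the job done as asked, in the order asked, and still so for the second after the job is handed in, with the robot touching nothing.
It also fails if it takes over 125 s, if anything falls off the work surface, if the arm or the gripper's body presses on something with over 40 N, if the wrist force passes 120 N, or if a joint passes its speed limit or range.

## Working session

There is one attempt and no reset: what is moved stays moved. The work goes in short steps, Python scripts to look and compute and a tool call to move; the robot and the scene stay as the last step left them, time stands still between calls to the robot, and variables do not carry over. Pictures are saved under pics/ and viewed, and the job is handed in when it is done.

Besides the shell and the picture viewer there is one more tool, called after "Emit:" as name(argument=value, ...) on one line, values as JSON. move_arm: Moves the arm, as the interface text tells. Its arguments: {"type":"object","properties":{"motion":{"type":"array"},"jaw":{"type":"number"},"grip_force":{"type":"number"}},"required":["motion"]}

```bash
mkdir -p pics; python3 - <<'E'
from workcell import *
import cv2
s=observe(); print(s['clock'],s['position'],s['tool_rot'],s['grip_width'],s['force'],tips_ahead if not callable(tips_ahead) else tips_ahead())
for n in ("scene","top"):
    f=grab_frame(n); cv2.imwrite(f"pics/{n}0.png",cv2.resize(f["frame"][:,:,::-1],(800,600)) )
    print(n,f["fx"],f["fy"],f["cx"],f["cy"],f["T"])
E
```

```text
0.0 [ 0.25971998 -0.56817219  0.25573567] [-3.14052506e+00  7.22803126e-05  4.28806924e-01] 0.08520517910602068 [ 0.04455555  0.65173131 -0.53471909] 0.025
scene 369.9882195386459 369.9882195386459 251.14680482298223 196.9294951296646 [[ 0.48129908  0.54573461 -0.6859482   1.23778295]
 [ 0.87647001 -0.31061098  0.36786021 -0.29330068]
 [-0.012309   -0.77826381 -0.6278168   0.69019274]
 [ 0.          0.          0.          1.        ]]
top 401.4109112891825 401.4109112891825 255.19694052353879 188.95500291912856 [[ 0.00400946 -0.98310525  0.18299723  0.39844001]
 [-0.99995267 -0.00231938  0.00944865  0.04439912]
 [-0.00886458 -0.18302645 -0.98306802  1.13396128]
 [ 0.          0.          0.          1.        ]]
```

View pics/scene0.png

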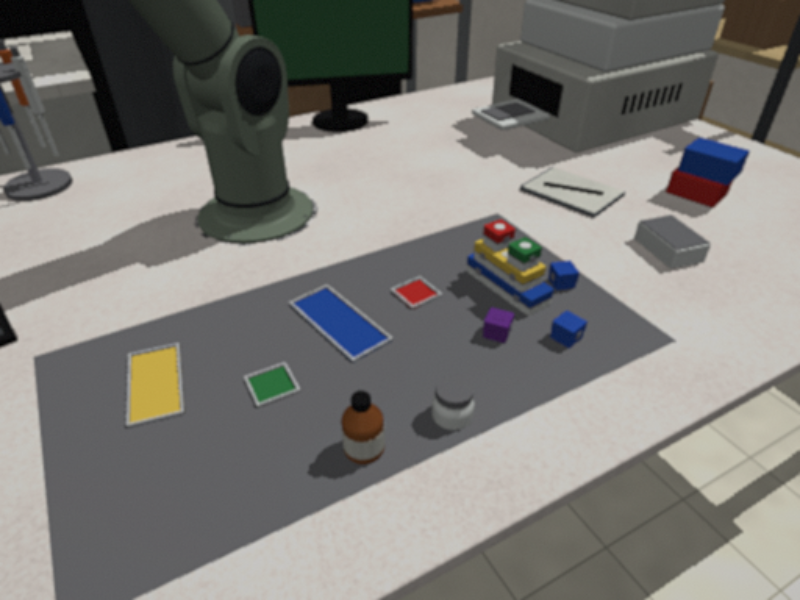

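View pics/top0.png

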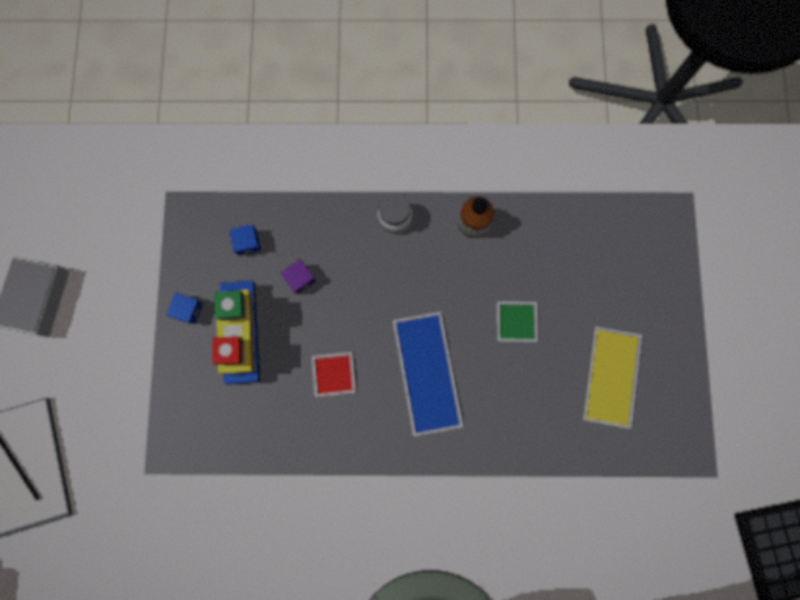

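```bash
cat > h.py <<'E'
from workcell import *
import cv2, numpy as np
def rays(f,px):
    px=np.atleast_2d(px).astype(float)
    d=np.c_[(px[:,0]-f["cx"])/f["fx"],(px[:,1]-f["cy"])/f["fy"],np.ones(len(px))]@f["T"][:3,:3].T
    return f["T"][:3,3],d
def plane(f,px,z):
    o,d=rays(f,px); t=(z-o[2])/d[:,2]; return (o+d*t[:,None])[:,:2]
def proj(f,P):
    P=np.atleast_2d(P); T=np.linalg.inv(f["T"]); c=P@T[:3,:3].T+T[:3,3]
    return np.c_[c[:,0]/c[:,2]*f["fx"]+f["cx"],c[:,1]/c[:,2]*f["fy"]+f["cy"]]
def rect(f,m,z):
    cs,_=cv2.findContours(m.astype(np.uint8),cv2.RETR_EXTERNAL,cv2.CHAIN_APPROX_NONE)
    c=max(cs,key=cv2.contourArea)[:,0,:]
    r=cv2.minAreaRect((plane(f,c,z)*1000).astype(np.float32))
    return r
E
python3 - <<'E'
from h import *
F={n:grab_frame(n) for n in("scene","top")}
for n in F: print(observe()['clock'])
Z=dict(slide_center=.04,cuvette_center=.08,red_center=.12,green_center=.12,slide_tray=.007,cuvette_tray=.007,red_tray=.007,green_tray=.007,bottle_mid=.055,jar_mid=.03)
for n in ("top","scene"):
    f=F[n]; v=f["frame"][:,:,::-1].copy()
    for l,z in Z.items():
        for k,o in enumerate(outline_of(l,n)):
            c=o["pixel"]; print(n,l,k,round(o["score"],2),np.round(c),int(o["pixels"].sum()),np.round(plane(f,[c],z)[0],4),"rect",[np.round(q,1) for q in rect(f,o["pixels"],z)] if o["pixels"].sum()>5 else '')
    np.save(f"{n}.npy",f,allow_pickle=True)
    if n=="top": crop=v[165:260,90:225]
    else: crop=v[125:225,285:385]
    k=min(800//crop.shape[1],600//crop.shape[0]); cv2.imwrite(f"pics/{n}_crop.png",cv2.resize(crop,None,fx=k,fy=k,interpolation=cv2.INTER_NEAREST))
E
```

```text
0.2
0.2
top slide_center 0 0.9 [163. 215.] 506 [0.5282 0.3082] rect [array([539. , 332.2]), array([182.1,  65.4]), np.float64(6.0)]
top cuvette_center 0 0.85 [157. 214.] 573 [0.5279 0.3144] rect [array([532.4, 330.4]), array([138.1,  63.8]), np.float64(2.6)]
top red_center 0 0.74 [145. 224.] 366 [0.4964 0.3334] rect [array([497.1, 330.7]), array([46.2, 50.9]), np.float64(2.8)]
top red_center 1 0.3 [328. 203.] 606 [ 0.5507 -0.131 ] rect [array([ 546.3, -138.4]), array([61.7, 64.1]), np.float64(0.1)]
top green_center 0 0.85 [150. 195.] 406 [0.5708 0.325 ] rect [array([571.7, 330.4]), array([53.6, 54.2]), np.float64(5.4)]
top green_center 1 0.61 [156. 152.] 300 [0.6843 0.3147] rect [array([683.5, 312.2]), array([51.1, 44.4]), np.float64(13.9)]
top green_center 2 0.59 [113. 200.] 262 [0.5586 0.4178] rect [array([565.8, 407.2]), array([47.3, 38.7]), np.float64(72.9)]
top green_center 3 0.53 [190. 176.] 230 [0.6217 0.2239] rect [array([620.4, 221.3]), array([43. , 37.8]), np.float64(35.1)]
top green_center 4 0.35 [305. 139.] 481 [ 0.7216 -0.0754] rect [array([724.3, -74.4]), array([55.3, 7
[... 2089 characters left out ...]
.3335] rect [array([521.8, 351.3]), array([213. ,  95.6]), np.float64(5.1)]
scene red_tray 0 0.64 [268. 184.] 398 [0.4606 0.184 ] rect [array([468.4, 172.9]), array([80.2, 78.9]), np.float64(8.3)]
scene red_tray 1 0.24 [168. 246.] 668 [ 0.5626 -0.1712] rect [array([ 564.5, -157.2]), array([75.7, 80.1]), np.float64(89.0)]
scene green_tray 0 0.71 [168. 244.] 659 [ 0.5536 -0.1687] rect [array([ 563.8, -157.3]), array([74.3, 81.3]), np.float64(88.6)]
scene bottle_mid 0 0.59 [232. 275.] 1047 [ 0.76  -0.087] rect [array([750.1, -81.7]), array([ 58. , 131.6]), np.float64(65.1)]
scene jar_mid 0 0.75 [290. 259.] 798 [0.7646 0.0626] rect [array([757.1,  65. ]), array([ 63.8, 107.7]), np.float64(58.2)]
```

View pics/top_crop.png

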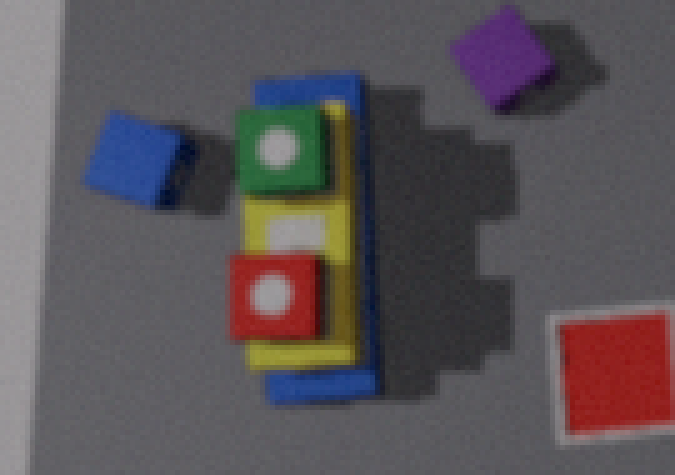

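View pics/scene_crop.png

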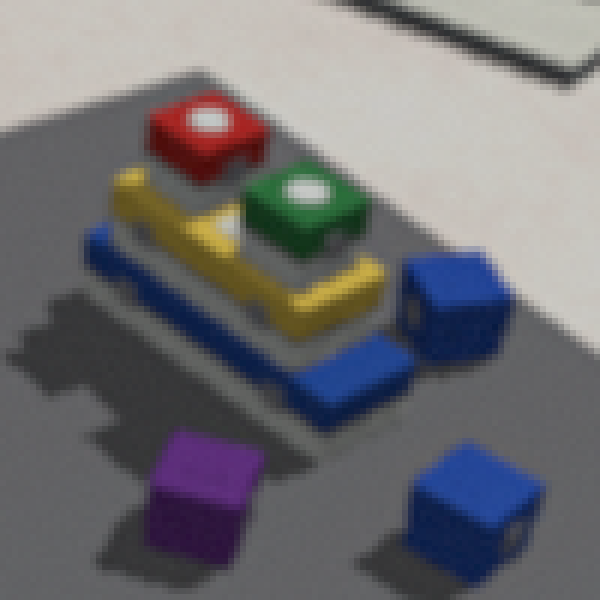

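```bash
cat > fit.py <<'E'
from h import *
from scipy.optimize import minimize
DIM=dict(slide=(.18,.06),cuvette=(.14,.056),red=(.044,.044),green=(.044,.044))
HUE=dict(slide=(105,128),cuvette=(18,35),red=None,green=(45,85))
S=4
def classmask(f,c):
    im=cv2.GaussianBlur(f["frame"],(0,0),.5)
    h=cv2.cvtColor(im,cv2.COLOR_RGB2HSV); H,Sa,V=h[...,0],h[...,1],h[...,2]
    m=(Sa>90)&(V>25)
    if c=="red": m&=(H<9)|(H>170)
    else: m&=(H>=HUE[c][0])&(H<=HUE[c][1])
    return m.astype(np.float32)
def corners(p,dim,z0,z1):
    x,y,a=p; c,s=np.cos(a),np.sin(a); L,W=dim[0]/2,dim[1]/2
    q=np.array([[L,W],[-L,W],[-L,-W],[L,-W]])@np.array([[c,s],[-s,c]])+[x,y]
    return np.vstack([np.c_[q,np.full(4,z)] for z in(z0,z1)])
def fill(img,f,P,val):
    h=cv2.convexHull(proj(f,P).astype(np.float32))[:,0]
    cv2.fillConvexPoly(img,np.round(((h+.5)*S-.5)*16).astype(np.int32),val,shift=4)
def disc(img,f,p,z,r=.008):
    a=np.linspace(0,6.28,17); fill(img,f,np.c_[p[0]+r*np.cos(a),p[1]+r*np.sin(a),np.full(17,z)],0)
def fit(c,p0,z0,F,occ=(),behind=(),use=("top","scene")):
    # occ: list of (p,dim,z0) drawn in front as 0
    M={}
    for n in use:
        f=F[n]; u=proj(f,corners((p0[0],p0[1],p0[2]),DIM[c],z0-.01,z0+.05)); lo=np.floor(u.min(0)-12).astype(int); hi=np.ceil(u.max(0)+12).astype(int)
        M[n]=(classmask(f,c),lo,hi)
    def cost(d,full=False):
        p=(p0[0]+d[0]/1000,p0[1]+d[1]/1000,p0[2]+d[2]/100); e=0;out={}
        for n in use:
            f=F[n]; m,lo,hi=M[n]; img=np.zeros((384*S,512*S),np.uint8)
            fill(img,f,corners(p,DIM[c],z0+.019,z0+.04),255); disc(img,f,p,z0+.04)
            for q,dm,zz in occ: fill(img,f,corners(q,dm,zz,zz+.04),0)
            r=cv2.resize(img,(512,384),interpolation=cv2.INTER_AREA)/255.; out[n]=r
            a=cv2.GaussianBlur(r-m,(0,0),1.0)[lo[1]:hi[1],lo[0]:hi[0]]; e+=(a**2).sum()
        return (e,out,M) if full else e
    best=min((minimize(cost,[0,0,k],method="Nelder-Mead",options=dict(initial_simplex=np.array([[0,0,k],[8,0,k],[0,8,k],[0,0,k+6]]),xatol=.05,fatol=.01)) for k in(0,)),key=lambda r:r.fun)
    d=best.x
    return np.array([p0[0]+d[0]/1000,p0[1]+d[1]/1000,p0[2]+d[2]/100]),best.fun
E
cat > run1.py <<'E'
from fit import *
F={n:np.load(f"{n}.npy",allow_pickle=True).item() for n in("top","scene")}
for use in(("top","scene"),("top",),("scene",)):
    r,e1=fit("red",(.497,.331,.04),.08,F,use=use); g,e2=fit("green",(.571,.331,.04),.08,F,use=use)
    if use==("scene",): r,e1=fit("red",(.497,.331,.04),.08,F,occ=[(g,DIM["green"],.08)],use=use)
    o=[(r,DIM["red"],.08),(g,DIM["green"],.08)]
    y,e3=fit("cuvette",(.532,.33,.04),.04,F,occ=o,use=use); o.append((y,DIM["cuvette"],.04))
    b,e4=fit("slide",(.535,.33,.05),0,F,occ=o,use=use)
    print(use)
    for k,p,e in zip("rgyb",(r,g,y,b),(e1,e2,e3,e4)): print(k,np.round(p,4),round(e,1))
E
python3 run1.py
```

```text
('top', 'scene')
r [0.4973 0.3363 0.0261] 22.1
g [0.5724 0.3369 0.0188] 59.8
y [0.533  0.3376 0.0708] 85.7
b [0.5376 0.3401 0.1029] 362.1
('top',)
r [0.4976 0.3363 0.039 ] 12.4
g [0.573  0.3375 0.0262] 26.0
y [0.5339 0.3373 0.0754] 60.7
b [0.5381 0.339  0.0944] 7.8
('scene',)
r [0.4965 0.3369 0.0524] 9.3
g [0.5719 0.3367 0.1021] 32.3
y [0.5311 0.3392 0.0575] 12.4
b [0.535  0.3424 0.1178] 345.7
```

```bash
python3 - <<'E'
from h import *
F={n:np.load(f"{n}.npy",allow_pickle=True).item() for n in("top","scene")}
# near cube: top-view crop pixel corners (x5 crop, offset 90,165)
for name,c in dict(bluenear=[(112,110),(183,135),(155,210),(83,185)],).items():
    px=np.array(c)/5+[90,165]-.5
    print(name,np.round(plane(F["top"],px,.04),4).tolist(),np.round(plane(F["top"],px,.03),4).tolist())
c=np.array([(160,430),(265,450),(225,485),(150,487)])
# scene near cube top face corners in scene crop (x6, off 285,125)
c=np.array([(405,260),(485,252),(512,295),(425,308)]); print(np.round(plane(F["scene"],c/6+[285,125]-.5,.04),4).tolist())
print(plane(F["scene"],[[ (415)/6+285-.5,352/6+125-.5],[470/6+285-.5,362/6+125-.5]],0))
for p in([156,152],[190,176]): print(plane(F["top"],[p],.02))
E
```

```text
bluenear [[0.6081, 0.4539], [0.594, 0.4134], [0.552, 0.4262], [0.5658, 0.4671]] [[0.61, 0.4577], [0.5958, 0.4168], [0.5534, 0.4297], [0.5673, 0.471]]
[[0.556, 0.4267], [0.5708, 0.4672], [0.6065, 0.4525], [0.5935, 0.4073]]
[[0.58127273 0.41980845]
 [0.60177916 0.43845979]]
[[0.7133375  0.34110554]]
[[0.64284446 0.24069414]]
```

Emit:
move_arm(motion=[[[20,30,0],[0,0,-0.03]],[[40,70,0],[0,0,-0.07]],[[65,115,0],[0,0,-0.11]],[[90,165,0],[0,0,-0.15]],[[115,215,0],[0,0,-0.19]],[[140,265,0],[0,0,-0.23]],[[165,315,0],[0,0,-0.27]],[[190,365,0],[0,0,-0.31]],[[210,405,0],[0,0,-0.34]],[[225,440,0],[0,0,-0.37]],[[240,460,0],[0,0,-0.39]],[[240,460,0],[0,0,-0.39]]], jaw=85, grip_force=40)

```text
clock: 2.7
position: [0.5006, -0.1068, 0.2562]
tool_rot: [-3.141, -0.0, 0.041]
force: [-1.2, -0.4, 0.3]
grip_width: 0.0852
```

Emit:
move_arm(motion=[[[0,20,0],[0,0,0]],[[0,65,0],[0,0,0]],[[0,115,0],[0,0,0]],[[0,165,0],[0,0,0]],[[0,215,0],[0,0,0]],[[0,265,0],[0,0,0]],[[0,315,0],[0,0,0]],[[-2,365,0],[0,0,0]],[[-3,405,0],[0,0,0]],[[-3,430,0],[0,0,0]],[[-3,443,-10],[0,0,0]],[[-3,443,-20],[0,0,0]]])

```text
clock: 4.2
position: [0.497, 0.334, 0.2352]
tool_rot: [3.141, 0.0, 0.039]
force: [0.2, -0.0, -0.4]
grip_width: 0.0849
```

Emit:
move_arm(motion=[[[0,0,-20],[0,0,0]],[[0,0,-45],[0,0,0]],[[0,0,-70],[0,0,0]],[[0,0,-90],[0,0,0]],[[0,0,-105],[0,0,0]],[[0,0,-118],[0,0,0]],[[0,0,-118],[0,0,0]],[[0,0,-118],[0,0,0]]])

```text
clock: 5.2
position: [0.4971, 0.3347, 0.1188]
tool_rot: [-3.141, -0.001, 0.039]
force: [0.8, -0.9, -0.6]
grip_width: 0.0851
```

```bash
cat > snap.py <<'E'
from h import *
import sys
n,x0,y0,x1,y1,o=sys.argv[1:7]; x0,y0,x1,y1=map(int,(x0,y0,x1,y1))
c=grab_frame(n)["frame"][y0:y1,x0:x1,::-1]; k=min(800//c.shape[1],600//c.shape[0]); cv2.imwrite(f"pics/{o}.png",cv2.resize(c,None,fx=k,fy=k,interpolation=cv2.INTER_CUBIC)); s=observe(); print(s["position"],s["qpos"],s["force"])
E
python3 snap.py scene 270 90 400 190 a1
```

```text
[0.49712175 0.33476622 0.1189288 ] [-0.54371771  0.65867113 -0.21397512  1.77016703  0.1957059   0.73246968
 -2.39216836] [-0.47559988 -1.23008968  0.54818855]
```

View pics/a1.png

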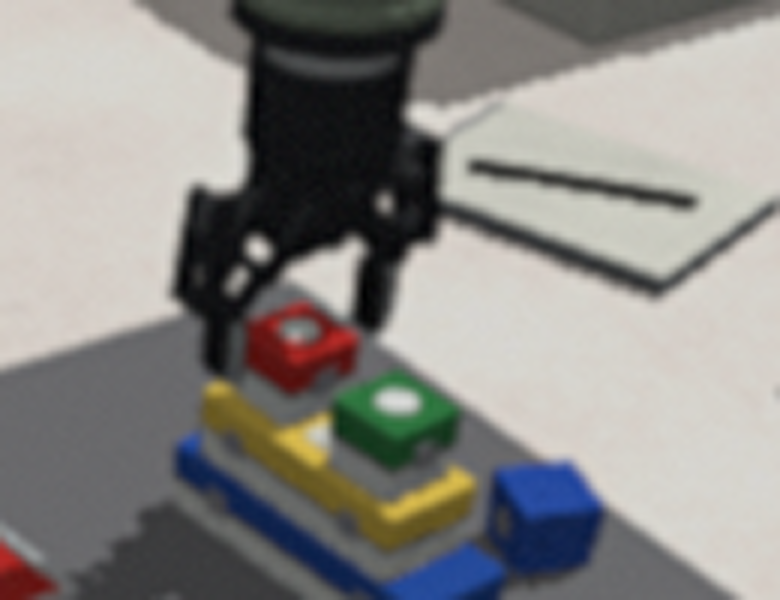

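Emit:
move_arm(motion=[[[0,1,0],[0,0,0]],[[0,1,0],[0,0,0]],[[0,1,0],[0,0,0]],[[0,1,0],[0,0,0]],[[0,1,0],[0,0,0]],[[0,1,0],[0,0,0]]], jaw=35, grip_force=30)

```text
clock: 6.0
position: [0.4969, 0.3357, 0.1186]
tool_rot: [-3.141, -0.0, 0.039]
force: [-1.4, 0.1, 5.7]
grip_width: 0.0437
```

Emit:
move_arm(motion=[[[0,0,8],[0,0,0]],[[0,0,25],[0,0,0]],[[0,0,50],[0,0,0]],[[0,0,70],[0,0,0]],[[-1,-8,75],[0,0,0]],[[-5,-30,75],[0,0,0.02]],[[-10,-60,75],[0,0,0.04]],[[-17,-95,75],[0,0,0.06]],[[-23,-130,75],[0,0,0.08]],[[-27,-155,75],[0,0,0.08]],[[-29,-164,75],[0,0,0.08]],[[-29,-164,75],[0,0,0.08]]])

```text
clock: 7.5
position: [0.4678, 0.1714, 0.1933]
tool_rot: [-3.142, -0.0, 0.118]
force: [-0.3, 0.3, -1.3]
grip_width: 0.0432
```

Emit:
move_arm(motion=[[[0,0,-15],[0,0,0]],[[0,0,-40],[0,0,0]],[[0,0,-70],[0,0,0]],[[0,0,-100],[0,0,0]],[[0,0,-120],[0,0,0]],[[0,0,-132],[0,0,0]],[[0,0,-137],[0,0,0]],[[0,0,-137],[0,0,0]]])

```text
clock: 8.5
position: [0.4679, 0.1718, 0.0563]
tool_rot: [-3.141, -0.0, 0.119]
force: [-0.3, 0.8, -0.8]
grip_width: 0.0434
```

```bash
python3 snap.py scene 230 130 360 230 a2;python3 snap.py top 130 170 260 270 a2t
```

```text
[0.46804217 0.17178051 0.05662911] [-0.33390693  0.65096178 -0.18217017  2.05722508  0.2532512   0.45349309
 -2.15990045] [ 0.62455775  0.42437284 -1.75260223]
[0.46813407 0.17173775 0.0567954 ] [-0.33373967  0.65062575 -0.18219636  2.05723456  0.25322975  0.45352556
 -2.15982831] [ 0.03960011  0.91674334 -0.68001105]
```

View pics/a2.png

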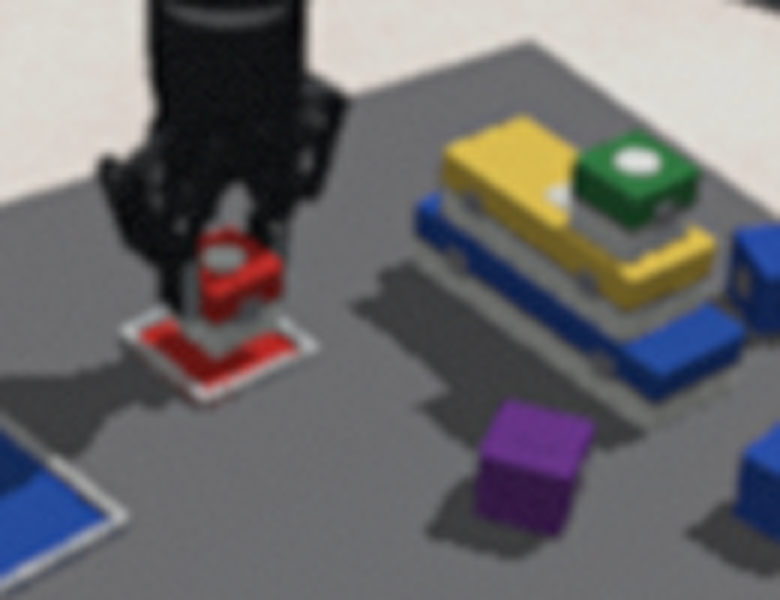

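View pics/a2t.png

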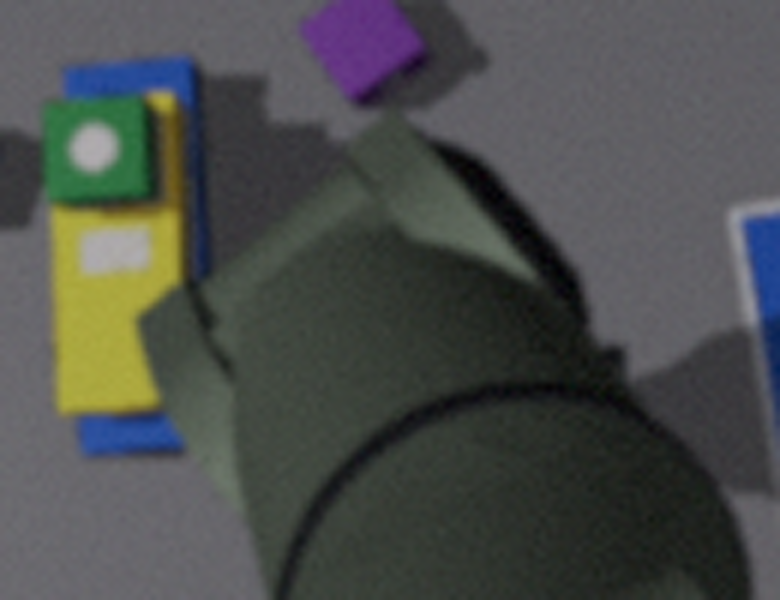

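Red hovers over its tray; green/yellow/blue remain stacked. Lower and release.

Emit:
move_arm(motion=[[[0,0,-5],[0,0,0]],[[0,0,-10],[0,0,0]],[[0,0,-13],[0,0,0]],[[0,0,-14],[0,0,0]],[[0,0,-14],[0,0,0]]])

```text
clock: 9.22
position: [0.4678, 0.1716, 0.0422]
tool_rot: [3.142, 0.0, 0.119]
force: [-0.4, -0.9, -1.4]
grip_width: 0.0435
```

Emit:
move_arm(motion=[[[0,0,0],[0,0,0]],[[0,0,0],[0,0,0]],[[0,0,0],[0,0,0]],[[0,0,10],[0,0,0]],[[0,0,35],[0,0,0]],[[0,0,70],[0,0,0]],[[0,0,110],[0,0,0]],[[0,0,145],[0,0,0]],[[0,0,155],[0,0,0]]], jaw=75)

```text
clock: 10.35
position: [0.4685, 0.1718, 0.1998]
tool_rot: [-3.141, -0.003, 0.119]
force: [0.1, -0.1, -0.1]
grip_width: 0.0751
```

Emit:
move_arm(motion=[[[10,15,0],[0,0,-0.01]],[[30,45,0],[0,0,-0.03]],[[55,85,0],[0,0,-0.05]],[[80,125,0],[0,0,-0.07]],[[97,152,0],[0,0,-0.08]],[[104,165,0],[0,0,-0.09]],[[104,165,0],[0,0,-0.09]],[[104,165,-20],[0,0,-0.09]],[[104,165,-45],[0,0,-0.09]],[[104,165,-65],[0,0,-0.09]],[[104,165,-79],[0,0,-0.09]],[[104,165,-79],[0,0,-0.09]]], jaw=80)

```text
clock: 11.85
position: [0.5714, 0.3361, 0.1172]
tool_rot: [3.141, 0.001, 0.029]
force: [0.3, -0.3, 0.1]
grip_width: 0.0801
```

```bash
python3 snap.py scene 270 90 400 190 a3;python3 snap.py top 130 170 260 270 a3t
```

```text
[0.57183904 0.33645282 0.11820597] [-0.4861602   0.74449582 -0.21220625  1.58631415  0.19431431  0.83181656
 -2.31724741] [ 0.03732984 -0.33653133 -0.30334026]
[0.57205639 0.33669724 0.1187631 ] [-0.48619613  0.74385232 -0.21231579  1.58589902  0.19422644  0.83200854
 -2.31721177] [ 0.57581953 -0.06975235  0.20828436]
```

View pics/a3.png

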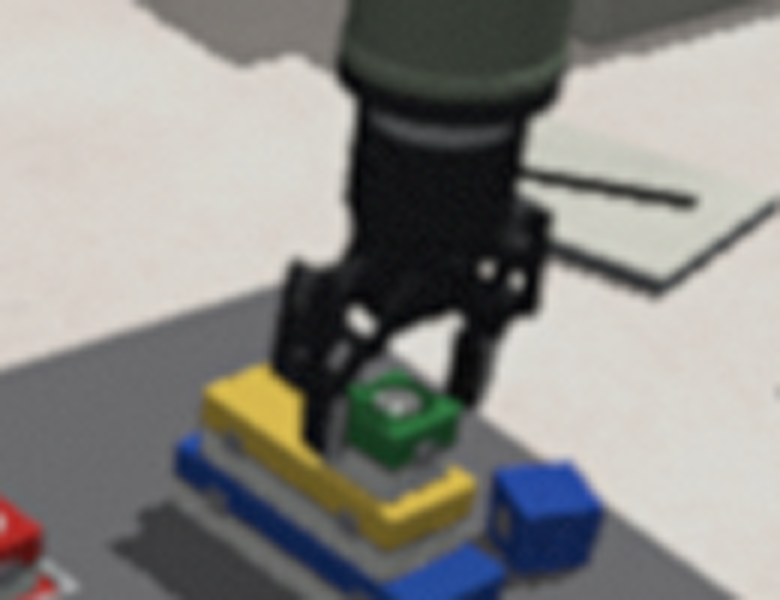

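View pics/a3t.png

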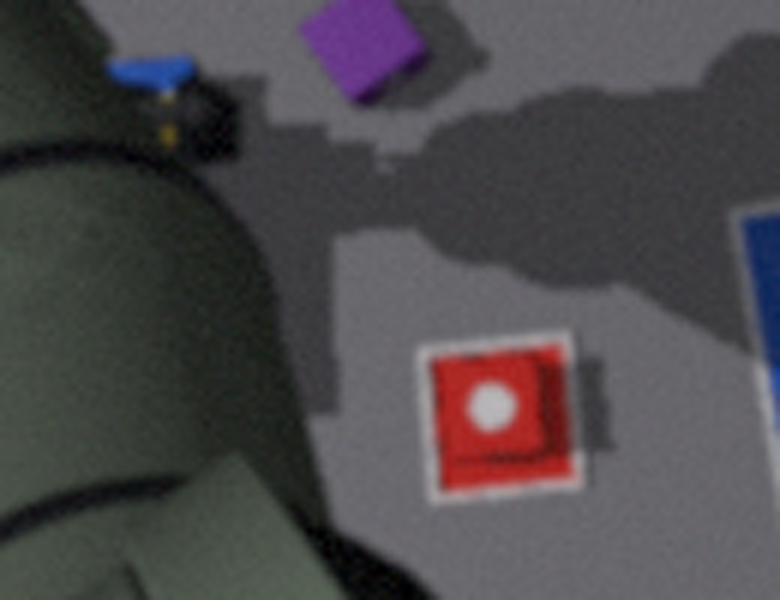

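Red sits well inside its tray; the fingers flank the green-lidded box (the one on the yellow case, not the blue/purple cubes). Close.

Emit:
move_arm(motion=[[[0,0,0],[0,0,0]],[[0,0,0],[0,0,0]],[[0,0,0],[0,0,0]],[[0,0,0],[0,0,0]],[[0,0,0],[0,0,0]],[[0,0,0],[0,0,0]]], jaw=35)

```text
clock: 12.7
position: [0.5721, 0.3368, 0.1191]
tool_rot: [-3.141, -0.001, 0.029]
force: [-0.9, -1.2, 5.6]
grip_width: 0.0438
```

Emit:
move_arm(motion=[[[0,0,8],[0,0,0]],[[0,0,25],[0,0,0]],[[0,0,50],[0,0,0]],[[0,-3,65],[0,0,0]],[[0,-15,70],[0,0,0]],[[0,-40,70],[0,0,0]],[[-1,-80,70],[0,0,0]],[[-2,-125,70],[0,0,-0.01]],[[-3,-170,70],[0,0,-0.01]],[[-4,-215,70],[0,0,-0.02]],[[-5,-255,70],[0,0,-0.02]],[[-5,-280,70],[0,0,-0.02]]])

```text
clock: 14.2
position: [0.5657, 0.0524, 0.1876]
tool_rot: [3.14, 0.001, 0.006]
force: [0.2, 0.3, -0.8]
grip_width: 0.0438
```

Emit:
move_arm(motion=[[[0,-25,0],[0,0,0]],[[0,-60,0],[0,0,0]],[[-1,-100,0],[0,0,0]],[[-2,-145,-10],[0,0,-0.01]],[[-3,-180,-25],[0,0,-0.01]],[[-4,-205,-45],[0,0,-0.015]],[[-4,-214,-70],[0,0,-0.015]],[[-4,-214,-100],[0,0,-0.015]],[[-4,-214,-120],[0,0,-0.015]],[[-4,-214,-130],[0,0,-0.015]],[[-4,-214,-135],[0,0,-0.015]],[[-4,-214,-135],[0,0,-0.015]]])

```text
clock: 15.7
position: [0.563, -0.1574, 0.0536]
tool_rot: [3.142, -0.0, -0.006]
force: [0.6, 0.2, -0.9]
grip_width: 0.044
```

```bash
python3 snap.py scene 110 180 240 280 a4
```

```text
[ 0.56315977 -0.15743618  0.05383412] [ 0.2815689   0.73955198 -0.15791245  1.83282391  0.1937109   0.58331339
 -1.57469112] [ 0.01694328 -0.1125662  -0.94699158]
```

View pics/a4.png

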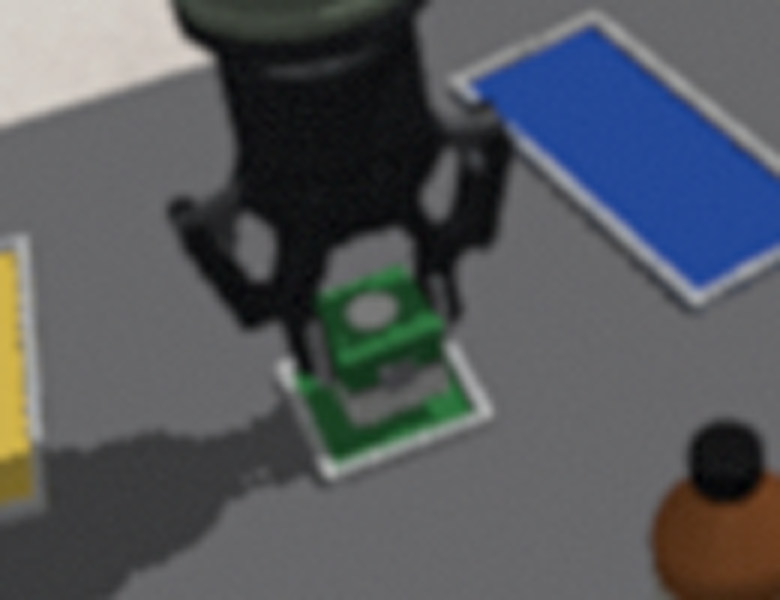

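Emit:
move_arm(motion=[[[0,0,-5],[0,0,0]],[[0,0,-9],[0,0,0]],[[0,0,-11],[0,0,0]],[[0,0,-11],[0,0,0]],[[0,0,-11],[0,0,0]]])

```text
clock: 16.38
position: [0.5629, -0.1574, 0.0423]
tool_rot: [-3.142, -0.0, -0.006]
force: [0.4, -0.7, -0.6]
grip_width: 0.0437
```

Emit:
move_arm(motion=[[[0,0,0],[0,0,0]],[[0,0,0],[0,0,0]],[[0,0,0],[0,0,0]],[[0,0,10],[0,0,0]],[[0,0,35],[0,0,0]],[[0,0,70],[0,0,0]],[[0,10,110],[0,0,0]],[[-2,40,140],[0,0,0]],[[-5,80,155],[0,0,0]],[[-8,125,155],[0,0,0.02]],[[-11,160,155],[0,0,0.04]],[[-14,180,155],[0,0,0.05]]], jaw=80)

```text
clock: 17.88
position: [0.5487, 0.0243, 0.198]
tool_rot: [-3.141, -0.001, 0.046]
force: [-0.3, -0.7, 0.1]
grip_width: 0.0803
```

```bash
cat > run2.py <<'E'
from fit import *
F={n:grab_frame(n) for n in("top","scene")}
for use in(("top","scene"),("top",),("scene",)):
    y,e3=fit("cuvette",(.533,.338,.07),.04,F,use=use); o=[(y,DIM["cuvette"],.04)]
    b,e4=fit("slide",(.5376,.34,.1),0,F,occ=o,use=use)
    print(use,np.round(y,4),round(e3,1),np.round(b,4),round(e4,1))
for n in("top","scene"):
    for l in("slide_tray","cuvette_tray"):
        for o in outline_of(l,n)[:1]: print(n,l,rect(F[n],o["pixels"],.007))
cv2.imwrite("pics/a5.png",cv2.resize(F["top"]["frame"][120:290,80:440,::-1],None,fx=2.2,fy=2.2,interpolation=cv2.INTER_CUBIC))
E
python3 run2.py
```

```text
('top', 'scene') [0.5332 0.3367 0.0786] 60.9 [0.5377 0.3399 0.1021] 497.6
('top',) [0.5333 0.3367 0.0841] 40.7 [0.5383 0.3389 0.0981] 27.5
('scene',) [0.533  0.3374 0.0636] 18.5 [0.5352 0.3429 0.1151] 457.2
top slide_tray ((412.0638427734375, 30.858325958251953), (100.45793151855469, 15.10021686553955), 11.558484077453613)
top cuvette_tray ((465.5343017578125, -326.7908630371094), (88.20472717285156, 171.57777404785156), 79.99897766113281)
scene slide_tray ((469.356201171875, 5.982769012451172), (215.47262573242188, 95.02999877929688), 9.22492504119873)
scene cuvette_tray ((467.33746337890625, -323.6680603027344), (87.2977523803711, 179.1231231689453), 80.7921142578125)
```

View pics/a5.png

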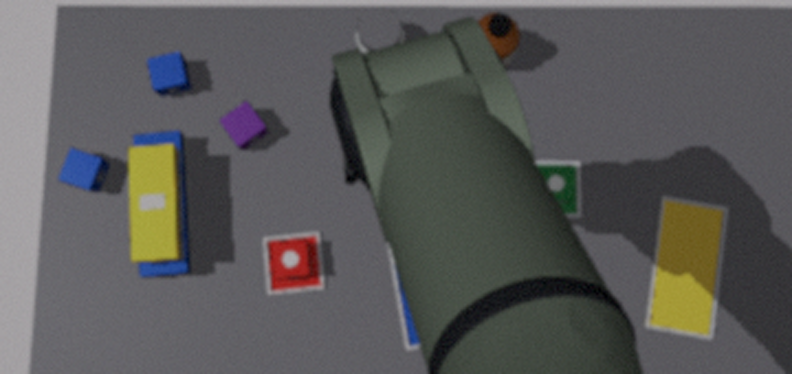

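Emit:
move_arm(motion=[[[0,15,0],[0,0,0]],[[-2,50,0],[0,0,0]],[[-4,95,0],[0,0,0]],[[-7,140,0],[0,0,0.01]],[[-9,185,0],[0,0,0.01]],[[-11,230,0],[0,0,0.02]],[[-13,270,0],[0,0,0.03]],[[-15,298,0],[0,0,0.03]],[[-16,312,0],[0,0,0.03]],[[-16,312,0],[0,0,0.03]],[[-16,312,-15],[0,0,0.03]],[[-16,312,-40],[0,0,0.03]]], jaw=80)

```text
clock: 19.68
position: [0.5335, 0.3332, 0.1566]
tool_rot: [3.141, -0.001, 0.072]
force: [0.5, 0.4, -1.1]
grip_width: 0.0797
```

Emit:
move_arm(motion=[[[0,0,-25],[0,0,0]],[[0,0,-50],[0,0,0]],[[0,0,-68],[0,0,0]],[[0,0,-78],[0,0,0]],[[0,0,-79],[0,0,0]],[[0,0,-79],[0,0,0]]])

```text
clock: 20.42
position: [0.5331, 0.3347, 0.0789]
tool_rot: [-3.141, -0.001, 0.074]
force: [-0.2, 0.2, 0.9]
grip_width: 0.08
```

```bash
python3 snap.py scene 270 90 400 190 a6
```

```text
[0.5331998  0.33479865 0.07903452] [-0.50449812  0.75548789 -0.22602432  1.70001228  0.23756623  0.7118314
 -2.3486558 ] [ 0.99225027  0.93783959 -0.3229141 ]
```

View pics/a6.png

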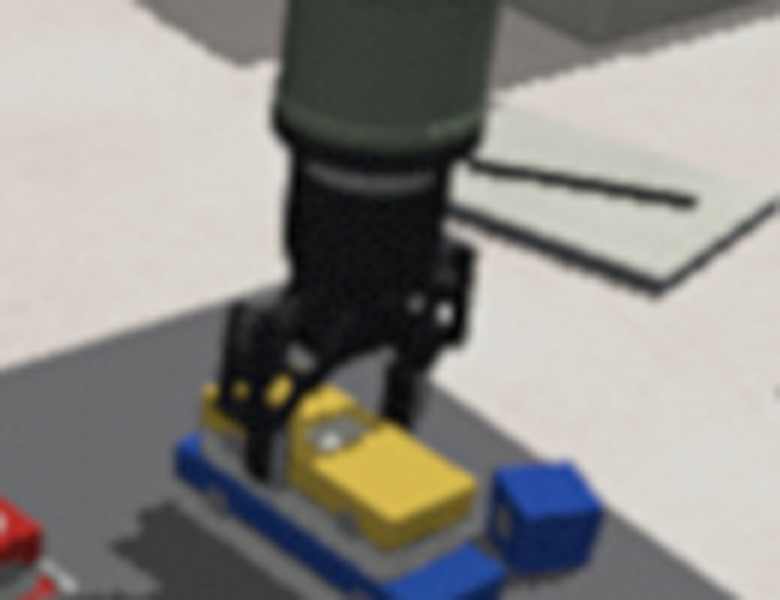

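Emit:
move_arm(motion=[[[0,2,0],[0,0,0]],[[0,2,0],[0,0,0]],[[0,2,0],[0,0,0]],[[0,2,0],[0,0,0]],[[0,2,0],[0,0,0]],[[0,2,0],[0,0,0]]], jaw=47, grip_force=50)

```text
clock: 21.22
position: [0.533, 0.3371, 0.0791]
tool_rot: [-3.141, -0.001, 0.074]
force: [-1.4, -0.1, 6.8]
grip_width: 0.0551
```

Emit:
move_arm(motion=[[[0,0,5],[0,0,0]],[[0,0,20],[0,0,0]],[[0,0,45],[0,0,0]],[[0,0,70],[0,0,0]],[[0,0,90],[0,0,0]],[[0,-10,95],[0,0,0]],[[0,-35,95],[0,0,-0.01]],[[0,-70,95],[0,0,-0.02]],[[0,-110,95],[0,0,-0.04]],[[-2,-150,95],[0,0,-0.06]],[[-4,-185,95],[0,0,-0.07]],[[-5,-205,95],[0,0,-0.08]]])

```text
clock: 22.72
position: [0.5271, 0.1281, 0.1726]
tool_rot: [3.14, 0.001, -0.01]
force: [0.7, 0.3, -1.7]
grip_width: 0.0551
```

Emit:
move_arm(motion=[[[-2,-20,0],[0,0,-0.01]],[[-6,-50,0],[0,0,-0.02]],[[-12,-90,0],[0,0,-0.03]],[[-18,-130,0],[0,0,-0.05]],[[-24,-175,0],[0,0,-0.06]],[[-30,-220,0],[0,0,-0.08]],[[-36,-265,0],[0,0,-0.1]],[[-42,-310,0],[0,0,-0.12]],[[-48,-355,0],[0,0,-0.14]],[[-54,-400,0],[0,0,-0.16]],[[-60,-435,0],[0,0,-0.17]],[[-62,-455,0],[0,0,-0.17]]])

```text
clock: 24.22
position: [0.4651, -0.325, 0.173]
tool_rot: [3.142, 0.0, -0.178]
force: [-0.7, 0.3, -2.5]
grip_width: 0.055
```

Emit:
move_arm(motion=[[[0,0,0],[0,0,0]],[[0,0,-20],[0,0,0]],[[0,0,-50],[0,0,0]],[[0,0,-80],[0,0,0]],[[0,0,-105],[0,0,0]],[[0,0,-115],[0,0,0]],[[0,0,-118],[0,0,0]],[[0,0,-118],[0,0,0]]])

```text
clock: 25.22
position: [0.4663, -0.3233, 0.0559]
tool_rot: [3.141, -0.001, -0.176]
force: [0.5, -0.2, -2.1]
grip_width: 0.0548
```

```bash
python3 snap.py scene 50 180 180 280 a7;python3 snap.py top 330 180 460 280 a7t
```

```text
[ 0.46628231 -0.32347957  0.05609568] [ 0.58783872  0.71625817 -0.12066335  1.8806897   0.15114138  0.55225984
 -1.37913755] [ 1.21052471  0.11997734 -2.67685376]
[ 0.46627748 -0.32356797  0.05611929] [ 0.58796424  0.71622319 -0.1206594   1.88067261  0.15119752  0.55217924
 -1.37910945] [-0.18681525  0.26182973 -2.09252906]
```

View pics/a7.png

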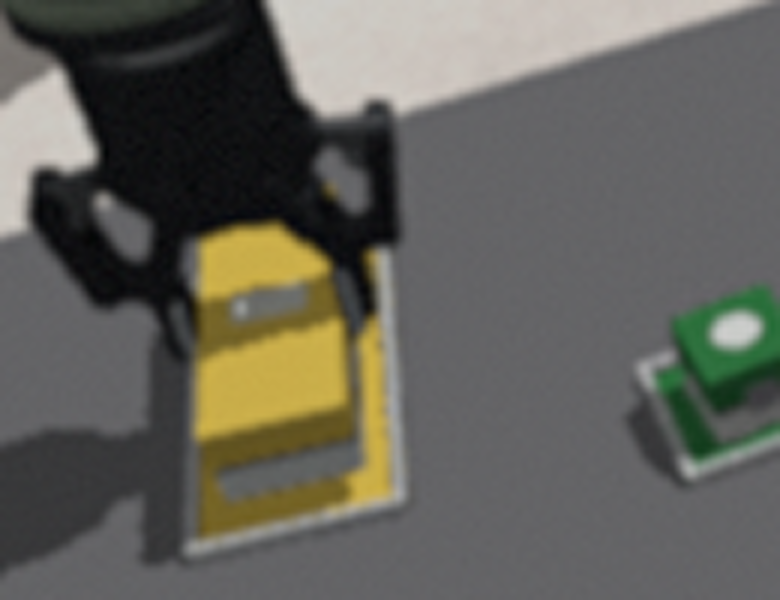

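View pics/a7t.png

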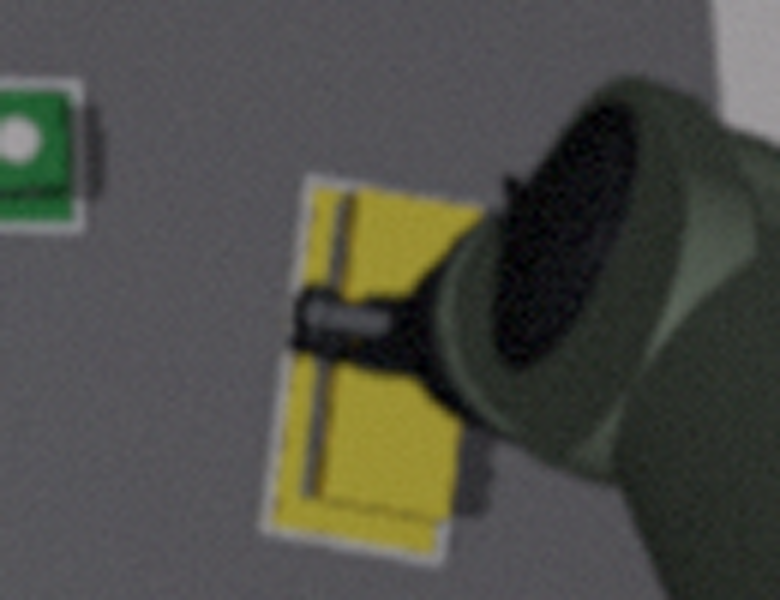

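Emit:
move_arm(motion=[[[0,-1,-5],[0,0,0]],[[0,-1,-10],[0,0,0]],[[0,-1,-13],[0,0,0]],[[0,-1,-14],[0,0,0]],[[0,-1,-14],[0,0,0]]])

```text
clock: 25.95
position: [0.4657, -0.3244, 0.042]
tool_rot: [3.141, 0.0, -0.176]
force: [-6.5, 3.7, 18.7]
grip_width: 0.0545
```

```bash
python3 snap.py scene 50 180 180 280 a8
```

```text
[ 0.46568216 -0.32435959  0.04196546] [ 0.58621986  0.74065538 -0.11601297  1.88190798  0.1559858   0.52791823
 -1.38179086] [-6.42490051  3.04305137 18.75774079]
```

View pics/a8.png

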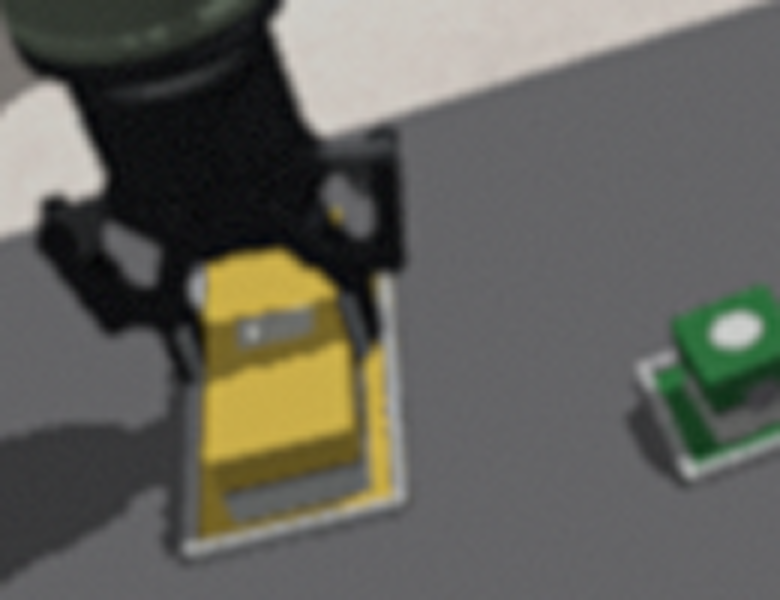

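Emit:
move_arm(motion=[[[0,0,0],[0,0,0]],[[0,0,0],[0,0,0]],[[0,0,0],[0,0,0]],[[0,0,10],[0,0,0]],[[0,0,35],[0,0,0]],[[0,0,70],[0,0,0]],[[0,0,110],[0,0,0]],[[0,20,145],[0,0,0]],[[5,50,155],[0,0,0.02]],[[10,90,155],[0,0,0.05]],[[15,130,155],[0,0,0.08]],[[20,155,155],[0,0,0.1]]], jaw=80)

```text
clock: 27.5
position: [0.486, -0.1676, 0.1971]
tool_rot: [-3.141, -0.001, -0.074]
force: [-0.1, 0.4, -0.1]
grip_width: 0.0801
```

```bash
python3 - <<'E'
from fit import *
F={n:grab_frame(n) for n in("top","scene")}
# mask out look-alike cubes by blanking
for n,bl in dict(top=[(100,185,130,215),(145,140,170,163)],scene=[(351,165,375,188),(350,195,380,225)]).items():
    for a,b,c,d in bl: F[n]["frame"][b:d,a:c]=80
for use in(("top","scene"),("top",),("scene",)):
    b,e=fit("slide",(.5376,.34,.1),0,F,use=use); print(use,np.round(b,4),round(e,1))
    y,e=fit("cuvette",(.466,-.3245,-.175),.003,F,use=use); print("yel",np.round(y,4),round(e,1))
for n in F:
    o=outline_of("slide_tray",n)
    if o: print(n,rect(F[n],o[0]["pixels"],.007))
cv2.imwrite("pics/a9.png",cv2.resize(F["top"]["frame"][120:290,80:440,::-1],None,fx=2.2,fy=2.2,interpolation=cv2.INTER_CUBIC))
E
```

```text
('top', 'scene') [0.5378 0.3385 0.1022] 76.0
yel [ 0.4679 -0.3208 -0.1853] 1246.6
('top',) [0.5379 0.3384 0.1004] 33.5
yel [ 0.6127 -0.1645 -0.895 ] 0.0
('scene',) [0.5362 0.3391 0.0739] 38.8
yel [ 0.4679 -0.321  -0.185 ] 142.1
top ((468.2154846191406, 4.936470031738281), (210.9355010986328, 90.88762664794922), 10.1509370803833)
scene ((470.15313720703125, 5.475677490234375), (215.17738342285156, 91.51191711425781), 10.309566497802734)
```

View pics/a9.png

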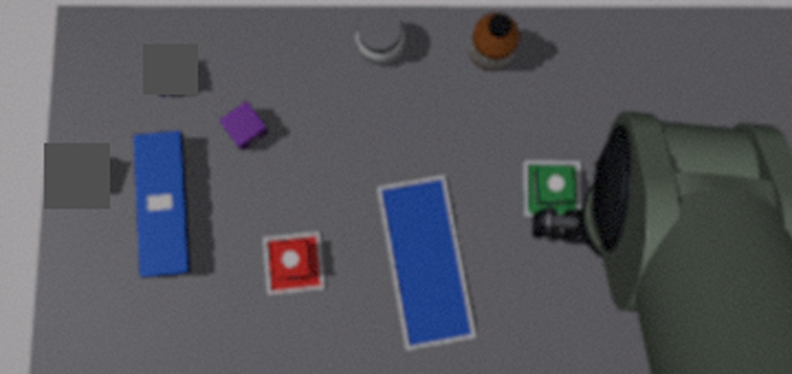

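Emit:
move_arm(motion=[[[5,30,0],[0,0,0.01]],[[9,80,0],[0,0,0.03]],[[13,130,0],[0,0,0.05]],[[18,180,0],[0,0,0.07]],[[23,230,0],[0,0,0.09]],[[28,280,0],[0,0,0.11]],[[33,330,0],[0,0,0.13]],[[38,380,0],[0,0,0.15]],[[43,430,0],[0,0,0.16]],[[48,475,0],[0,0,0.17]],[[51,500,0],[0,0,0.175]],[[51,507,0],[0,0,0.175]]])

```text
clock: 29.2
position: [0.5371, 0.3381, 0.1961]
tool_rot: [-3.142, 0.0, 0.099]
force: [-0.6, -0.5, 0.3]
grip_width: 0.0799
```

Emit:
move_arm(motion=[[[0,0,0],[0,0,0]],[[0,0,-20],[0,0,0]],[[0,0,-50],[0,0,0]],[[0,0,-85],[0,0,0]],[[0,0,-115],[0,0,0]],[[0,0,-140],[0,0,0]],[[0,0,-152],[0,0,0]],[[0,0,-157],[0,0,0]],[[0,0,-157],[0,0,0]],[[0,0,-157],[0,0,0]]])

```text
clock: 30.45
position: [0.5372, 0.3377, 0.0402]
tool_rot: [-3.141, -0.001, 0.099]
force: [-0.1, 0.2, 0.3]
grip_width: 0.08
```

```bash
python3 snap.py scene 270 90 400 190 b1
```

```text
[0.53721646 0.33771143 0.04007155] [-0.49258379  0.82168759 -0.24550028  1.69250065  0.29373459  0.6626059
 -2.36765207] [0.61013611 0.24937359 0.30059557]
```

View pics/b1.png

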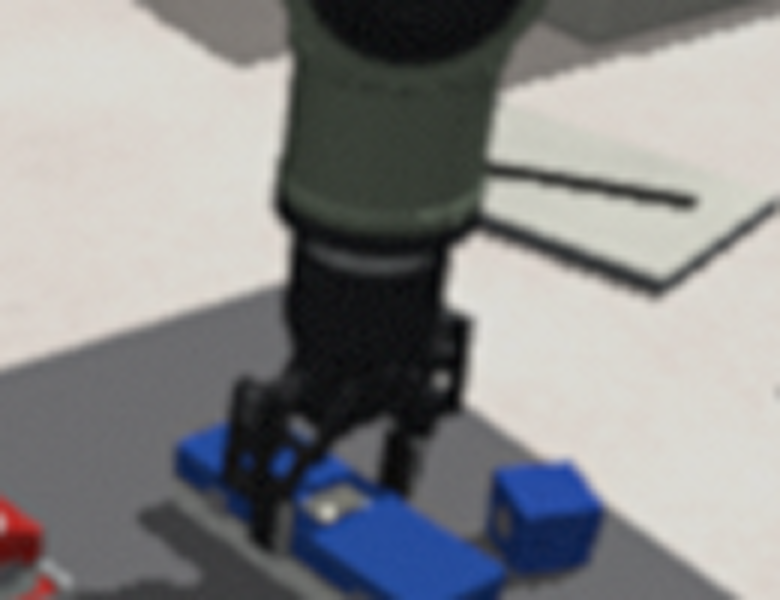

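Fingers flank the blue case with the cube clear. Grip and lift.

Emit:
move_arm(motion=[[[0,1,0],[0,0,0]],[[0,1,0],[0,0,0]],[[0,1,0],[0,0,0]],[[0,1,0],[0,0,0]],[[0,1,0],[0,0,0]],[[0,1,0],[0,0,0]]], jaw=50, grip_force=60)

```text
clock: 31.25
position: [0.5371, 0.3387, 0.04]
tool_rot: [-3.141, -0.001, 0.099]
force: [-2.1, -1.8, 9.5]
grip_width: 0.0588
```

Emit:
move_arm(motion=[[[0,0,5],[0,0,0]],[[0,0,20],[0,0,0]],[[0,0,45],[0,0,0]],[[0,0,70],[0,0,0]],[[0,0,90],[0,0,0]],[[0,-10,95],[0,0,0]],[[-5,-35,95],[0,0,0.01]],[[-12,-70,95],[0,0,0.02]],[[-20,-110,95],[0,0,0.03]],[[-28,-150,95],[0,0,0.04]],[[-35,-180,95],[0,0,0.05]],[[-40,-200,95],[0,0,0.05]]])

```text
clock: 32.75
position: [0.4962, 0.1365, 0.134]
tool_rot: [3.141, 0.001, 0.147]
force: [-0.2, 0.1, -4.3]
grip_width: 0.0587
```

Emit:
move_arm(motion=[[[-3,-15,0],[0,0,0]],[[-8,-40,0],[0,0,0.01]],[[-15,-75,0],[0,0,0.02]],[[-22,-110,0],[0,0,0.03]],[[-26,-128,0],[0,0,0.03]],[[-27,-134,0],[0,0,0.03]],[[-27,-134,-10],[0,0,0.03]],[[-27,-134,-30],[0,0,0.03]],[[-27,-134,-55],[0,0,0.03]],[[-27,-134,-70],[0,0,0.03]],[[-27,-134,-76],[0,0,0.03]],[[-27,-134,-76],[0,0,0.03]]])

```text
clock: 34.25
position: [0.4699, 0.005, 0.0582]
tool_rot: [-3.141, 0.0, 0.179]
force: [-0.2, 0.0, -3.0]
grip_width: 0.0589
```

```bash
python3 snap.py scene 160 150 290 250 b2;python3 snap.py top 210 180 340 280 b2t
```

```text
[0.47006865 0.00478223 0.05858578] [ 0.05120892  0.62577049 -0.24520128  2.12587174  0.35038035  0.42706111
 -1.86174735] [ 0.11421801 -0.52650859 -4.55057169]
[0.4701755  0.00469924 0.05878769] [ 0.05144554  0.62534343 -0.24525797  2.1258727   0.35033777  0.42706856
 -1.86177375] [-0.46873824  0.56460256 -3.42845137]
```

View pics/b2.png

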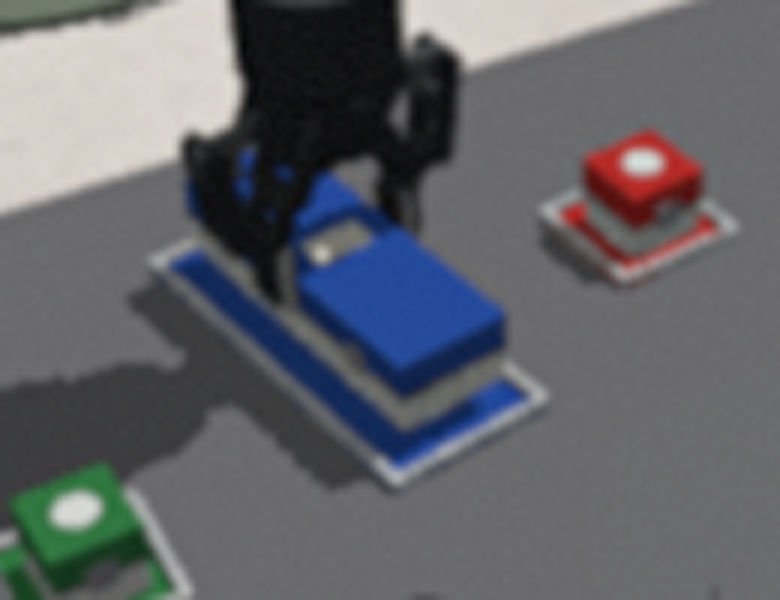

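View pics/b2t.png

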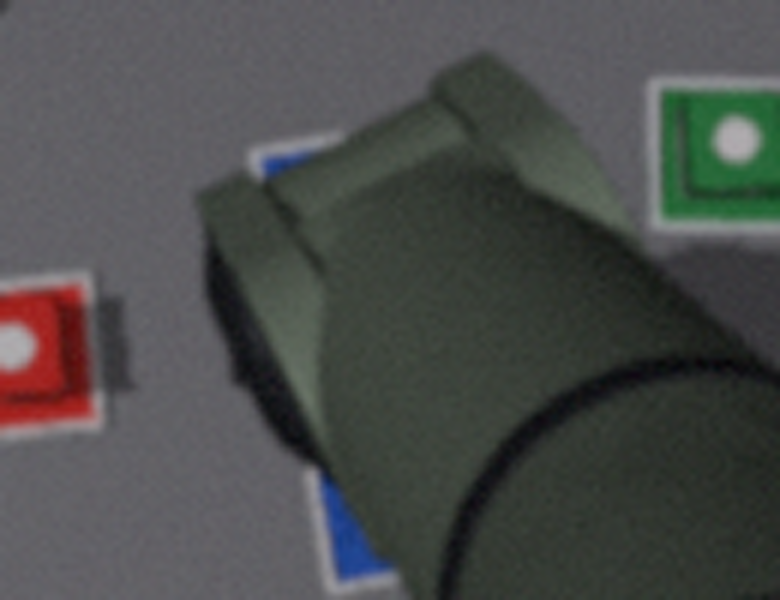

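Emit:
move_arm(motion=[[[0,0,-5],[0,0,0]],[[0,0,-10],[0,0,0]],[[0,0,-13],[0,0,0]],[[0,0,-15],[0,0,0]],[[0,0,-15],[0,0,0]]])

```text
clock: 34.98
position: [0.4698, 0.0046, 0.0432]
tool_rot: [-3.142, 0.0, 0.179]
force: [0.6, 0.1, -3.9]
grip_width: 0.059
```

```bash
python3 snap.py scene 160 150 290 250 b3
```

```text
[0.4698355  0.00461779 0.04327956] [ 0.03647235  0.65597602 -0.2258766   2.12966343  0.3655816   0.39193765
 -1.87570214] [ 0.28122987 -1.01985197 -3.73331608]
```

View pics/b3.png

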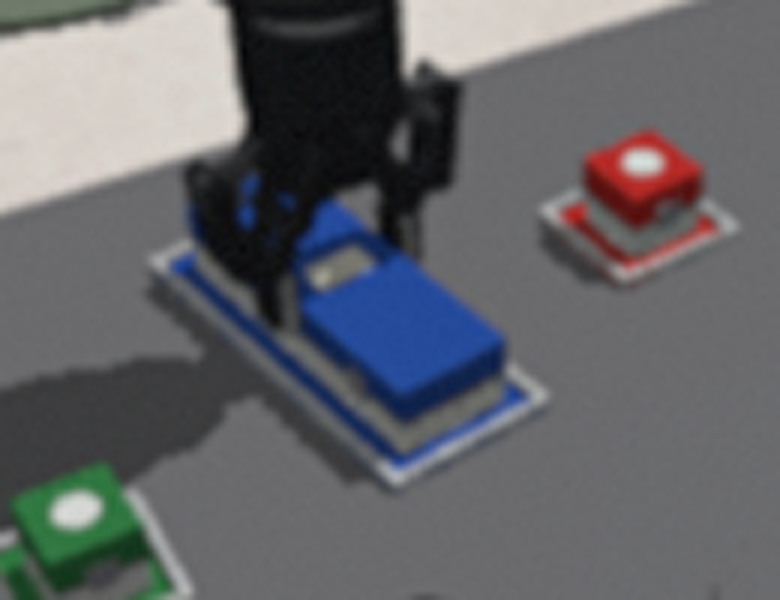

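Blue case is inside the rim; release and retreat back along the bench so both cameras see everything.

Emit:
move_arm(motion=[[[0,0,0],[0,0,0]],[[0,0,0],[0,0,0]],[[0,0,0],[0,0,0]],[[0,0,0],[0,0,0]],[[0,0,10],[0,0,0]],[[0,0,35],[0,0,0]],[[0,0,75],[0,0,0]],[[0,0,120],[0,0,0]],[[0,0,165],[0,0,0]],[[0,0,200],[0,0,0]],[[0,20,210],[0,0,0]],[[0,50,210],[0,0,0]]], jaw=75)

```text
clock: 36.52
position: [0.47, 0.0545, 0.255]
tool_rot: [3.141, -0.002, 0.177]
force: [0.6, 0.6, -0.9]
grip_width: 0.0752
```

Emit:
move_arm(motion=[[[0,40,0],[0,0,0]],[[0,90,0],[0,0,0]],[[0,140,0],[0,0,0]],[[0,190,0],[0,0,0]],[[0,240,0],[0,0,0]],[[0,290,0],[0,0,0]],[[-10,340,0],[0,0,0]],[[-20,380,0],[0,0,0]],[[-30,400,0],[0,0,0]],[[-30,400,0],[0,0,0]]])

```text
clock: 37.78
position: [0.4383, 0.456, 0.2538]
tool_rot: [-3.141, 0.0, 0.182]
force: [0.1, -1.2, 0.4]
grip_width: 0.0749
```

```bash
python3 - <<'E'
from fit import *
F={n:grab_frame(n) for n in("top","scene")}
for l,z in dict(slide=0,cuvette=0,red=0,green=0).items():
    for n in F:
        for t,zz in((l+"_center",.02),(l+"_tray",.007)):
            o=outline_of(t,n)
            for q in o[:2]: print(n,t,round(q["score"],2),q["pixel"],[np.round(v,1) for v in rect(F[n],q["pixels"],zz)])
for l,pos in (("bottle_mid",.055),("jar_mid",.03)):
    for q in outline_of(l,"top")[:1]: print(l,plane(F["top"],[q["pixel"]],pos))
cv2.imwrite("pics/c1.png",cv2.resize(F["top"]["frame"][110:300,80:460,::-1],None,fx=2.1,fy=2.1,interpolation=cv2.INTER_CUBIC))
cv2.imwrite("pics/c2.png",cv2.resize(F["scene"]["frame"][120:310,50:400,::-1],None,fx=2.2,fy=2.2,interpolation=cv2.INTER_CUBIC))
E
```

```text
top slide_center 0.7 [272.7, 235.4] [array([473.3,   6.3]), array([185.6,  65.6]), np.float64(10.3)]
top slide_tray 0.81 [283.8, 235.9] [array([470. ,   4.3]), array([207.9,  88.5]), np.float64(10.4)]
scene slide_center 0.89 [217.9, 199.5] [array([461.7,  10. ]), array([218.4,  83.8]), np.float64(10.3)]
scene slide_tray 0.85 [214.6, 215.9] [array([471.8,   5.3]), array([214.8,  91.7]), np.float64(11.0)]
top cuvette_center 0.65 [394.8, 237.0] [array([ 468.5, -326.5]), array([ 69.2, 144.9]), np.float64(78.8)]
top cuvette_tray 0.73 [383.7, 253.2] [array([ 463.4, -324.1]), array([ 85.7, 169.8]), np.float64(80.8)]
scene cuvette_center 0.9 [95.3, 236.0] [array([ 458.8, -324.2]), array([ 66.4, 182. ]), np.float64(80.4)]
scene cuvette_tray 0.67 [110.4, 256.0] [array([ 466.5, -323.7]), array([ 85.3, 173.6]), np.float64(79.8)]
top red_center 0.71 [212.9, 236.4] [array([470.2, 172.2]), array([41.4, 44.1]), np.float64(7.5)]
top red_center 0.31 [272.2, 235.2] [array([472.4,   4.7]), array([184.9,  62.4]), np.float64(8.8)]
top red_tray 0.65 [215.9, 243.2] [array([466.8, 171.2]), array([72.6, 73. ]
[... 198 characters left out ...]
]), np.float64(6.5)]
top green_center 0.72 [114.9, 197.8] [array([582.9, 442.3]), array([54.9, 44.3]), np.float64(72.0)]
top green_center 0.58 [157.8, 153.5] [array([711.4, 339.7]), array([53.7, 52.5]), np.float64(9.9)]
top green_tray 0.6 [329.1, 208.7] [array([ 562.6, -156.8]), array([73.8, 75.5]), np.float64(88.6)]
scene green_center 0.81 [362.7, 175.3] [array([578.1, 447.9]), array([ 54.7, 102. ]), np.float64(49.3)]
scene green_center 0.8 [174.9, 238.6] [array([ 558.6, -152.3]), array([51.6, 82.2]), np.float64(88.1)]
scene green_tray 0.78 [172.1, 252.8] [array([ 565.6, -157. ]), array([72.4, 75.6]), np.float64(87.4)]
bottle_mid [[ 0.74459716 -0.08536048]]
jar_mid [[0.75900747 0.07025337]]
```

View pics/c1.png

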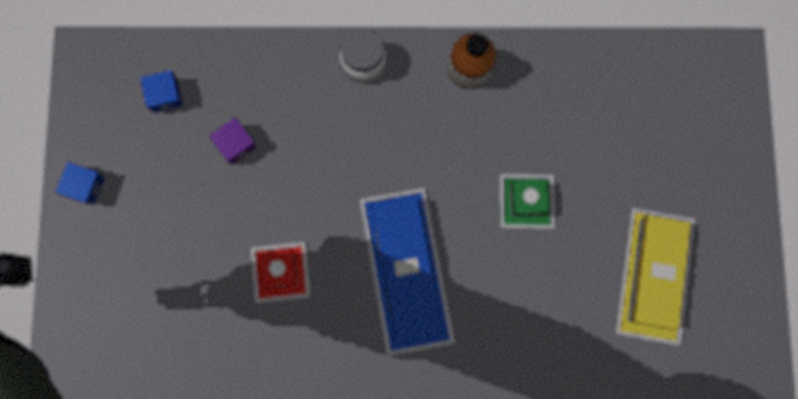

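View pics/c2.png

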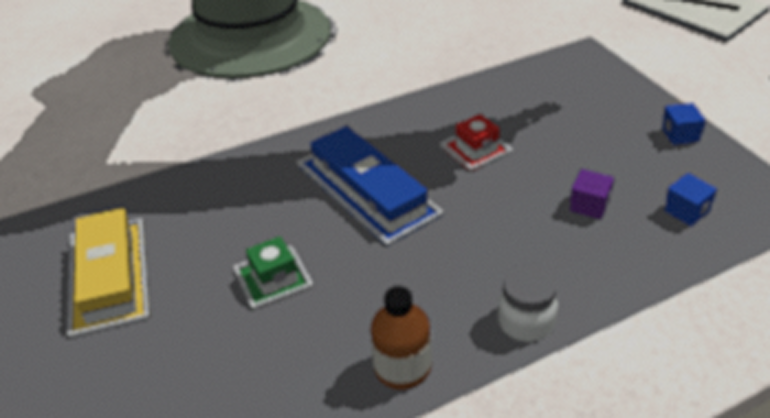

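```bash
python3 - <<'E'
from h import *
M=dict(top=dict(o=(80,110,2.1),y=(664,271),b=(406,266),r=(278,268),g=(531,196)),scene=dict(o=(50,120,2.2),y=(100.5,251),b=(367,164.5),r=(478,127),g=(270,254)))
for n,d in M.items():
    f=grab_frame(n)
    for k in "ybrg": print(n,k,np.round(plane(f,[[d[k][0]/d["o"][2]+d["o"][0]-.3,d[k][1]/d["o"][2]+d["o"][1]-.3]],.043),4))
E
```

```text
top y [[ 0.466  -0.3247]]
top b [[0.4712 0.0061]]
top r [[0.4681 0.1711]]
top g [[ 0.5628 -0.1574]]
scene y [[ 0.4667 -0.323 ]]
scene b [[0.4728 0.0065]]
scene r [[0.4729 0.1714]]
scene g [[ 0.5664 -0.1564]]
```

All four marks, read at lid height, fall within about 5 mm of their tray centres. Play is 10 mm.

```bash
python3 -c "
from workcell import *
print(job_done())"
```

```text
the job is handed in; nothing more can be done
None
```

All four boxes are in the tray of their own colour, lid up, and the job was handed in at about 38 s on the robot's clock, against the 125 s limit. I took the stack apart from the top: red, green, yellow, then blue.

- **Placement:** In the last pictures from both cameras, the white marks on the lids were within about 5 mm of their tray centres, with 10 mm of play all round. All four boxes looked flat inside their rims.
- **Surroundings:** The bottle, the jar and the blue and purple cubes showed no sign of having been touched.
- **Forces:** The highest wrist force I read was about 20 N, when the yellow case touched its tray floor. The other boxes were released about 0.5 mm or less above the floor.
- **Checks that disagreed:**
  - In the top view, the network's two best hits for the green box were look-alike blue cubes. I told the green box apart by its colour, tray and lid mark.
  - One automatic fit of the yellow case failed because the arm hid it and its tray is the same colour. I relied on its lid mark instead, which the two cameras placed within 2 mm of each other.

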